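Scrape the rejects off the sorting plate

ROBOT

A 6-joint arm with a two-finger parallel gripper is mounted at the origin on the work surface. World frame = base frame: x ahead of the robot, y to its left, z up, the work surface at z = 0. Lengths are in m, angles in degrees, forces in N, time in s.
With the tool pointing down it reaches from about 0.4 to 0.825 m from the base axis. Payload 7 kg.
Tool frame: the origin (TCP) lies midway between the tips of the shut fingers; the grasp point (between the pads) lies r.grasp_offset behind it (r.grasp_offset is the distance from the TCP to the grasp point, in m); x points along the fingers, z is the direction in which the jaws open and shut, and the axes are right-handed (so a half turn about x gives the same grasp; the last joint's range is limited). The gripper opens to 88 mm and grips with 3 to 60 N. Pads are 19 mm wide; open, the fingers measure 130 mm over their backs; the gripper's body (78 mm by 193 mm) begins 47 mm behind the grasp point.
Start: joints at [16.507, 20.546, 0.682, 0, -70.136, -16.507], TCP at [0.675, -0, 0.227] pointing down, gripper open.
Joint ranges: [-176.03, 176.03], [-82.01, 121.73], [-58.28, 71.71], [-173.87, 95.51], [-174.79, -0.11], [-173.66, 173.66]. Speed limits (degrees/s): [136.94, 136.94, 172.46, 180, 180, 180].

INTERFACE

Orientations are given as [roll, pitch, yaw] about the fixed x, y, z axes, in that order (R = Rz(yaw) Ry(pitch) Rx(roll)).
In Python, from plant import readout, vision, close_job, r gives the robot as it stands.
- The arm moves only by the shell command python3 -m handwheel 'ROWS' [OPENING] [FORCE]. ROWS is JSON, a list that holds one entry, the list of rows, each a list of 4 numbers: the shift along the world's x, y, z in units of 40 mm (1.0 is 40 mm), then the turn about the world's z in units of 5 degrees (1.0 is 5 degrees). In form: [[[tx, ty, tz, roll], ...]]. A call has 1 to 8 rows; each row shifts and turns the pose as measured when the row begins; what a row does not reach is not made up. A row lasts 1/10 s, in which the tool goes at most 50 mm and 8.59 degrees, less where a joint would pass 70% of its speed; a pose out of reach is approached as far as the arm can. A call is refused whole if a number of a shift passes 1 or a number of a turn 1, either way. A call with a gripper value outside its range is refused whole. OPENING is the finger opening in mm, from 0 to 87.6, set as the call begins (- or left out, the last holds). The fingers move at their own pace and stop on an object; FORCE is the grip in N (left out, the last holds). Time passes only in rows, so rows that do not move let the fingers close. It gives the time, the measured TCP pose, the force and the opening at its end, in the units of the state.
- readout.get_state(): the state, without advancing time (a new reading comes with each control period).
- vision.capture(name): name is "scene" or "side" or "wrist"; returns the picture (400x640x3 uint8, blue, green, red); there is no depth.
- vision.get_calibration(name): a dict with "intrinsics" (3x3 intrinsics, pixels), "dist" ([k1, k2, p1, p2, k3] as OpenCV has them; the pictures are not rectified), "pose" (4x4, takes a point from camera to world coordinates). Camera axes: x right, y up, looking along -z (the intrinsics and any distortion apply to the point x, -y, -z); pixel columns grow to the right and rows downward; lengths in m; the calibration is good to about 2 mm. A picture is of the moment at which its call begins: read the wrist's pose just before it. get_calibration takes no time and is no camera call; for the wrist camera it gives the pose at the moment of the call.
- close_job(): hands the job in, once; it reports no verdict.
The state is a dict: "time_s": time; "joints": joint angles; "qd": joint speeds; "joint_torque": joint torques, N m; "tcp_pos": TCP position; "eef_rot": TCP orientation; "contact_force": force on the tool from outside, world axes, zero at the start; "moment": the same for the moment, N m; "gripper_width": finger opening in m.
Only numpy, scipy, OpenCV 4.12 (cv2) and the standard library are available. Lean on these libraries where they do the work, as an engineer would, in place of code of your own. Each camera call takes 0.05 s, during which the arm holds its last target.

TASK

Take the scraper from its stand and sweep the six low reject parts (four power inductors, two relays) off the sorting plate into the catch bin at its end, then hang the scraper back in its stand. Its blade is set to a different length each time, so feel for the plate and press only lightly; sweep with the scraper, never touching the rejects with the gripper or arm. Leave the two tall capacitors standing where they are.

Things in the scene. Friction and masses are not known exactly. Their poses are not given: they have to be found in the camera images.
- station: Fixed sorting station: a raised bare-metal plate, top 60 mm above the bench, with a catch bin at its +y end. Origin on the bench under the plate's centre. The plate is 190 mm along x between rails and spans y -120 to +120 mm. Rails (10 mm wide, 10 mm above the plate) close both x sides and the -y end; the +y end is open and drops straight into the bin.
- plate_centre (a point): Centre of the plate's top face, 60 mm above the bench; axes as the station's.
- bin_floor (a point): Centre of the catch bin's floor, 4 mm above the bench; axes as the station's. Inside 210 mm along x, 100 mm along y (it begins at the plate's +y edge); walls 5 mm thick, rims 8 mm below the plate.
- stand: Dark steel stand of the scraper, fixed, on a 190 x 70 mm foot: two posts 80 mm high, 138 mm apart along x, each with a notch on top that takes one end of the scraper's clamp bar from above. Origin on the bench under its middle. It may stand left or right of the station.
- slot (a point): Where the scraper's origin lies when it rests in the stand: 80 mm above the bench; its x runs along the clamp bar. The notches leave about 3.5 mm play across the bar and 3 mm along it, and flare open at the top (to 20 mm above this point).
- scraper: Hand scraper hanging in the stand, blade down, 0.26 kg. x along the blade, z up; origin in the middle of the clamp bar's underside. Clamp bar 142 mm along x, 16 mm along y, z 0 to 24 mm (two brass screws stand 8 mm out of its -y face); steel blade below it, its top edge up to 44 mm above the origin. It may hang back in the stand either way round.
- handle (a point): Middle of the scraper's handle, 52 mm above its origin: an upright black block, 42 mm along x, 22 mm along y, from 24 to 80 mm above the origin.
- clamp (a point): Middle of the clamp bar, 12 mm above the scraper's origin. Here the adjustable blade (100 mm along x, 4 mm thick, centred; foot a 6 mm rubber lip, sprung, gives 3 mm at 6 N per mm) is clamped at a different setting each time: its lower edge is 18 to 58 mm below the scraper's origin. The setting is not reported: find it by touching down on the plate. It holds up to about 60 N.
- reject1: Reject part lying loose on the plate: square power inductor, dark, 20 x 20 x 9 mm, 13 g or so. Origin at the centre of its underside, z up. The rejects lie in no order over the middle of the plate and its bin end (station y from about -15 to 95 mm).
- reject2: Reject part lying loose on the plate: square power inductor, dark, 20 x 20 x 9 mm, 13 g or so. Origin at the centre of its underside, z up. The rejects lie in no order over the middle of the plate and its bin end (station y from about -15 to 95 mm).
- reject3: Reject part lying loose on the plate: round power inductor, dark, 21 mm across, 9 mm high, 13 g or so. Origin at the centre of its underside, z up. The rejects lie in no order over the middle of the plate and its bin end (station y from about -15 to 95 mm).
- reject4: Reject part lying loose on the plate: round power inductor, dark, 21 mm across, 9 mm high, 13 g or so. Origin at the centre of its underside, z up. The rejects lie in no order over the middle of the plate and its bin end (station y from about -15 to 95 mm).
- reject5: Reject part lying loose on the plate: oblong signal relay, dark, 28 x 14 x 9 mm, 13 g or so. Origin at the centre of its underside, z up. The rejects lie in no order over the middle of the plate and its bin end (station y from about -15 to 95 mm).
- reject6: Reject part lying loose on the plate: oblong signal relay, dark, 28 x 14 x 9 mm, 13 g or so. Origin at the centre of its underside, z up. The rejects lie in no order over the middle of the plate and its bin end (station y from about -15 to 95 mm).
- capacitor1: Good part to be left alone: upright can capacitor, 27 mm across, 40 mm high, 50 g, loose on the plate near its closed end (station y about -96 to -86 mm). Origin at the centre of its underside.
- capacitor2: Good part to be left alone: upright can capacitor, 27 mm across, 40 mm high, 50 g, loose on the plate near its closed end (station y about -96 to -86 mm). Origin at the centre of its underside.

How it is judged (in metres and radians):
On the way, in this order (a step that is already met when the one before it is completed fails the run):
1. the scraper is lifted out of its stand (z of scraper in the frame of slot above 0.03 m), for 0.1 s.
2. all six rejects lie in the catch bin (x of reject1 in the frame of bin_floor between -0.102 and 0.102 m and y of reject1 in the frame of bin_floor between -0.052 and 0.052 m and z of each of reject1, reject2, reject3, reject4, reject5, reject6 in the frame of bin_floor below 0.04 m and x of reject2 in the frame of bin_floor between -0.102 and 0.102 m and y of reject2 in the frame of bin_floor between -0.052 and 0.052 m and x of reject3 in the frame of bin_floor between -0.102 and 0.102 m and y of reject3 in the frame of bin_floor between -0.052 and 0.052 m and x of reject4 in the frame of bin_floor between -0.102 and 0.102 m and y of reject4 in the frame of bin_floor between -0.052 and 0.052 m and x of reject5 in the frame of bin_floor between -0.102 and 0.102 m and y of reject5 in the frame of bin_floor between -0.052 and 0.052 m and x of reject6 in the frame of bin_floor between -0.102 and 0.102 m and y of reject6 in the frame of bin_floor between -0.052 and 0.052 m), for 0.2 s.
At the end, for the whole second after the job is handed in: All six rejects are at rest inside the catch bin (between its walls, below its rim); the scraper rests in its stand, within 8 mm of its home point and upright within 0.12 rad; both capacitors stand upright within 15 mm of where they began (all of step 2 and linear speed of each of reject1, reject2, reject3, reject4, reject5, reject6, scraper below 0.02 m/s and distance between scraper and slot below 0.008 m and angle between scraper's own z axis and vertical below 0.12 rad and distance of each of capacitor1, capacitor2 from where it was at the start of the episode below 0.015 m and angle between each of capacitor1, capacitor2's own z axis and vertical below 0.15 rad); the robot touches nothing.
It fails at once if the gripper or the arm touches a reject (contact force between any of the fingers, the arm and reject1 above 0.3 N or contact force between any of the fingers, the arm and reject2 above 0.3 N or contact force between any of the fingers, the arm and reject3 above 0.3 N or contact force between any of the fingers, the arm and reject4 above 0.3 N or contact force between any of the fingers, the arm and reject5 above 0.3 N or contact force between any of the fingers, the arm and reject6 above 0.3 N).
It fails at once if the scraper bears on the sorting station with more than 30 N (contact force between scraper and station above 30 N).
It fails at once if a capacitor is tipped or shifted by more than 15 mm (distance of any of capacitor1, capacitor2 from where it was at the start of the episode above 0.015 m or angle between any of capacitor1, capacitor2's own z axis and vertical above 0.35 rad).
It also fails if it takes over 61 s, if anything falls off the work surface, if the arm or the gripper's body presses on something with over 40 N, if the wrist force passes 120 N, or if a joint passes its speed limit or range.

## Working session

There is one attempt and no reset: what is moved stays moved. The work goes in short steps, Python scripts to look and compute and a shell command to move; the robot and the scene stay as the last step left them, time stands still between calls to the robot, and variables do not carry over. Pictures are saved under pics/ and viewed, and the job is handed in when it is done.

```bash
ls; mkdir -p pics; cat > h.py <<'E'
import numpy as np, cv2
from plant import readout, vision, r
def cap(name, fn):
    cal=vision.get_calibration(name); im=vision.capture(name); cv2.imwrite('pics/'+fn,im)
    np.savez('pics/'+fn+'.npz',K=cal['intrinsics'],d=cal['dist'],P=cal['pose']); return im,cal
def load(fn):
    z=np.load('pics/'+fn+'.npz'); return cv2.imread('pics/'+fn),dict(intrinsics=z['K'],dist=z['d'],pose=z['P'])
def ray(cal,px):
    K=np.array(cal['intrinsics'],float);d=np.array(cal['dist'],float);P=np.array(cal['pose'])
    u=cv2.undistortPoints(np.array(px,float).reshape(-1,1,2),K,d).reshape(-1,2)
    D=np.c_[u[:,0],-u[:,1],-np.ones(len(u))]@P[:3,:3].T
    return P[:3,3],D
def onz(cal,px,z):
    o,D=ray(cal,px); return o+D*((z-o[2])/D[:,2])[:,None]
def proj(cal,X):
    P=np.array(cal['pose']);X=np.atleast_2d(X); c=(X-P[:3,3])@P[:3,:3]; c=c*[1,-1,-1]
    return cv2.projectPoints(c,np.zeros(3),np.zeros(3),np.array(cal['intrinsics'],float),np.array(cal['dist'],float))[0].reshape(-1,2)
E
python3 - <<'E'
from h import *
print(readout.get_state(), r.grasp_offset)
for n in ['scene','side','wrist']:
    im,c=cap(n,n+'0.png'); print(n,np.round(c['pose'],3).tolist(),np.round(c['intrinsics'],1).tolist(),c['dist'])
E
```

```text
pics
{'time_s': 0.0, 'joints': array([ 1.65052904e+01,  2.05905459e+01,  6.35176502e-01, -1.98167879e-02,
       -7.01345627e+01, -1.65053164e+01]), 'qd': array([ 0.06235422,  0.01292075, -0.0302959 ,  0.05850677,  0.02758613,
        0.00012133]), 'joint_torque': array([-8.00930356e-04, -5.82726967e+01,  2.93058443e+01,  6.99745238e+00,
        6.93249181e-03, -2.06530804e-04]), 'tcp_pos': array([ 6.74530840e-01, -4.19177896e-05,  2.25644320e-01]), 'eef_rot': array([   4.80366527,   89.90815806, -175.20310934]), 'contact_force': array([-0.49915114,  0.20026456, -0.00730079]), 'moment': array([-0.01069292,  0.01060192, -0.02955932]), 'gripper_width': 0.08777779699366559} 0.0188
scene [[-0.361, -0.61, 0.705, 1.336], [0.932, -0.241, 0.269, 0.309], [0.006, 0.754, 0.656, 0.855], [0.0, 0.0, 0.0, 1.0]] [[496.8, 0.0, 322.0], [0.0, 496.8, 198.9], [0.0, 0.0, 1.0]] [0.04735166 0.         0.         0.         0.        ]
side [[0.951, 0.17, -0.258, 0.261], [-0.309, 0.554, -0.773, -0.942], [0.012, 0.815, 0.58, 0.803], [0.0, 0.0, 0.0, 1.0]] [[458.7, 0.0, 320.9], [0.0, 458.7, 201.2], [0.0, 0.0, 1.0]] [-0.03510677  0.          0.          0.          0.        ]
wrist [[-1.0, 0.0, 0.001, 0.674], [-0.0, -0.956, -0.292, -0.078], [0.001, -0.292, 0.956, 0.383], [0.0, 0.0, 0.0, 1.0]] [[299.1, 0.0, 319.3], [0.0, 299.1, 197.4], [0.0, 0.0, 1.0]] [-0.01609994  0.          0.          0.          0.        ]
```

View pics/scene0.png

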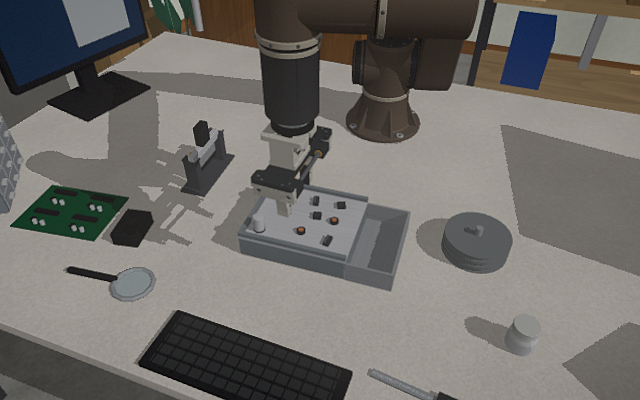

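View pics/side0.png

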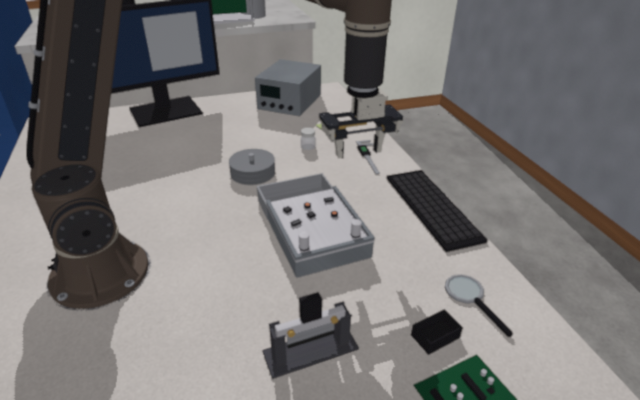

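View pics/wrist0.png

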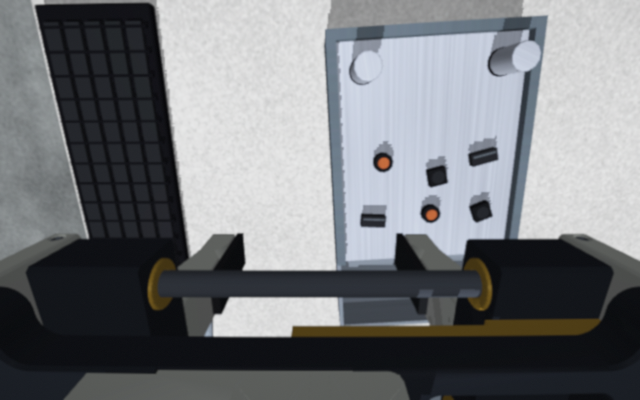

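```bash
python3 - <<'E'
import cv2
def z(fn,x,y,w,h,s,o):
    im=cv2.imread('pics/'+fn)[y:y+h,x:x+w]; cv2.imwrite('pics/'+o,cv2.resize(im,None,fx=s,fy=s,interpolation=cv2.INTER_CUBIC))
z('wrist0.png',310,0,260,150,3,'z1.png')
z('wrist0.png',310,130,260,140,3,'z1b.png')
z('side0.png',250,280,120,100,6,'z2.png')
z('scene0.png',165,105,250,190,3,'z3.png')
z('side0.png',245,165,140,110,5,'z4.png')
E
```

```text
(no output)
```

View pics/z1.png

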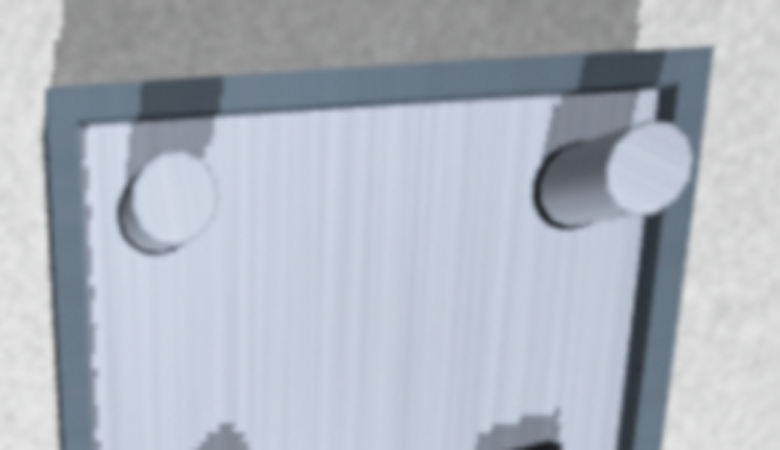

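View pics/z1b.png

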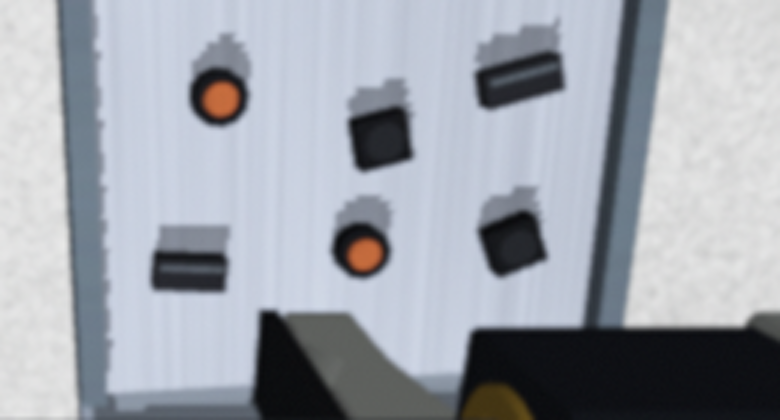

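View pics/z2.png

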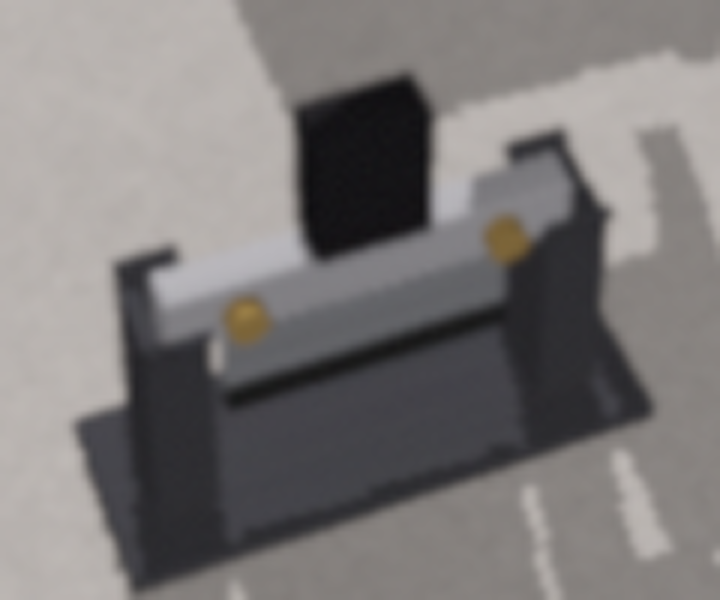

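View pics/z3.png

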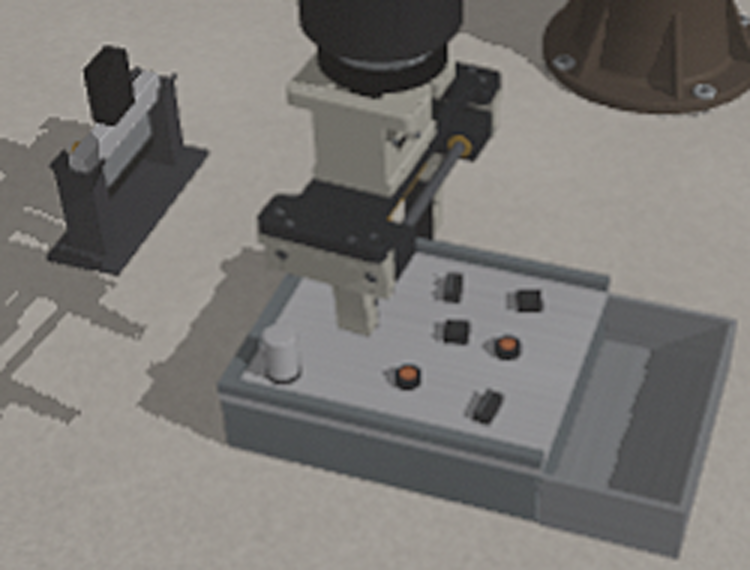

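View pics/z4.png

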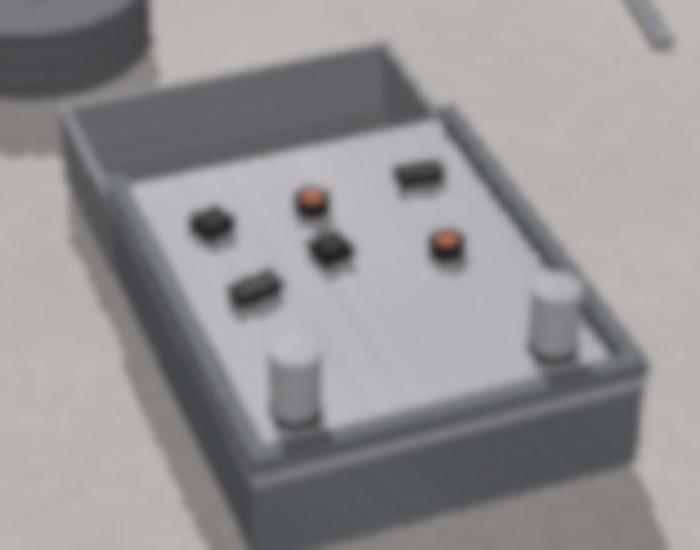

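```bash
python3 - <<'E'
from h import *
im,c=load('wrist0.png')
p=[(310+48/3,88/3),(310+713/3,46/3),(336,265)]
A=onz(c,p,.07); print(A.round(4))
d=A[1]-A[0]; print(np.linalg.norm(d),np.degrees(np.arctan2(d[1],d[0])))
d=A[2]-A[0]; print(np.linalg.norm(d),np.degrees(np.arctan2(d[1],d[0])))
# inner corners of rail top
B=onz(c,[(310+80/3,126/3),(310+680/3,85/3)],.07);print('inner',B.round(4))
im,c=load('side0.png')
f=[(250+x/6,280+y/6) for x,y in [(78,425),(135,588),(650,408)]]
for z in (0.0,0.008): 
  F=onz(c,f,z);print(F.round(4), np.linalg.norm(F[1]-F[0]),np.linalg.norm(F[2]-F[1]), np.degrees(np.arctan2(*(F[2]-F[1])[1::-1])))
print(onz(c,[(250+365/6,280+100/6)],.16))
s=[(250+x/6,280+y/6) for x,y in [(247,320),(507,240)]]
S=onz(c,s,.092);print(S, np.degrees(np.arctan2(*(S[1]-S[0])[1::-1])))
# bar top-left front edge, 
im,c=load('scene0.png')
print('scene handle top',onz(c,[(165+108/3,105+57/3)],.16))
f=[(165+x/3,105+y/3) for x,y in [(50,255),(118,272),(208,152)]]
F=onz(c,f,.004);print(F.round(4), np.linalg.norm(F[1]-F[0]),np.linalg.norm(F[2]-F[1]), np.degrees(np.arctan2(*(F[2]-F[1])[1::-1])))
E
```

```text
[[ 0.6678 -0.147   0.07  ]
 [ 0.4605 -0.1603  0.07  ]
 [ 0.6543  0.1008  0.07  ]]
0.20773946350641798 -176.32919356313383
0.24823240517734174 93.10427174023509
inner [[ 0.6576 -0.1362  0.07  ]
 [ 0.4687 -0.1492  0.07  ]]
[[ 0.3382 -0.345   0.    ]
 [ 0.3425 -0.4129  0.    ]
 [ 0.5296 -0.3978  0.    ]] 0.06803236799919019 0.1877498042384575 4.620574487897853
[[ 0.3375 -0.3509  0.008 ]
 [ 0.3417 -0.4182  0.008 ]
 [ 0.527  -0.4032  0.008 ]] 0.06735465619455211 0.1858795142222054 4.620574487897822
[[ 0.43380867 -0.37231624  0.16      ]]
[[ 0.38899863 -0.39042825  0.092     ]
 [ 0.47855934 -0.38465255  0.092     ]] 3.689851594180378
scene handle top [[ 0.43140067 -0.3696469   0.16      ]]
[[ 0.5255 -0.3986  0.004 ]
 [ 0.5235 -0.3311  0.004 ]
 [ 0.338  -0.3443  0.004 ]] 0.06751882630914435 0.1859904078062791 -175.90301313695585
```

```bash
python3 -m handwheel '[[[-0.4,-0.7,0.3,-1],[-0.4,-0.7,0.3,-1],[-0.4,-0.7,0.3,-1],[-0.4,-0.7,0.3,-1],[-0.4,-0.7,0,-1],[-0.4,-0.7,0,-1],[-0.4,-0.7,0,-1],[-0.4,-0.7,0,-1]]]' 87; python3 -c "
from h import *
print(readout.get_state()['joints'])"
```

```text
time_s: 0.95
tcp_pos: [0.5415, -0.2276, 0.2716]
eef_rot: [8.6, 89.6, 147.4]
contact_force: [-0.1, -0.0, -0.0]
gripper_width: 0.0871
[ -3.87248405  11.10591051  -6.32278861  -0.20698711 -72.93213249
 -37.2410362 ]
```

```bash
python3 -m handwheel '[[[-0.5,-0.45,0.1,-1],[-0.5,-0.45,0.1,-1],[-0.5,-0.45,0,-1],[-0.5,-0.45,0,-1],[-0.5,-0.45,0,-1],[-0.5,-0.45,0,-1],[-0.5,-0.45,0,-1],[-0.5,-0.3,0,-1]]]'; python3 -m handwheel '[[[-0.2,0,0,-0.6],[0,0,0,0]]]' ; python3 -c "
from h import *
print(readout.get_state()['joints'])
cap('wrist','w1.png')"
```

```text
time_s: 1.75
tcp_pos: [0.3729, -0.3718, 0.2779]
eef_rot: [17.5, 89.4, 114.5]
contact_force: [-0.1, -0.4, -0.4]
gripper_width: 0.0867
time_s: 1.95
tcp_pos: [0.362, -0.3729, 0.2777]
eef_rot: [19.3, 89.4, 112.8]
contact_force: [0.0, 0.3, 0.0]
gripper_width: 0.0871
[-24.53391898   4.40093721 -13.36070888  -0.45137771 -72.70672758
 -61.76983516]
```

View pics/w1.png

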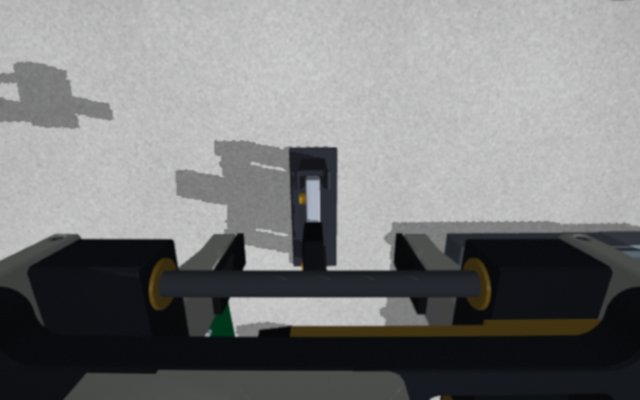

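```bash
python3 - <<'E'
import cv2
im=cv2.imread('pics/w1.png')[135:280,270:360]; cv2.imwrite('pics/z5.png',cv2.resize(im,None,fx=4,fy=4,interpolation=cv2.INTER_CUBIC))
E
```

```text
(no output)
```

View pics/z5.png

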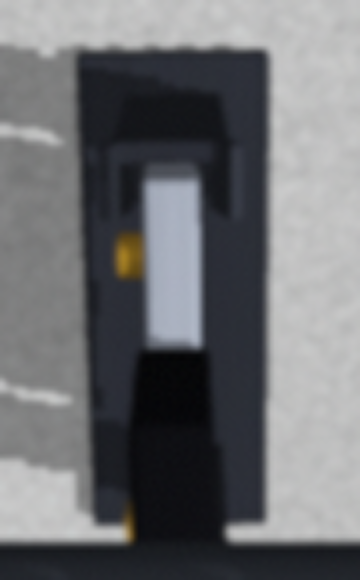

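```bash
python3 - <<'E'
from h import *
im,c=load('w1.png'); print(np.round(c['pose'],3))
g=lambda L:[(270+x/4,135+y/4) for x,y in L]
print('handle near top',onz(c,g([(133,427),(217,427),(130,540),(226,540)]),.16).round(4))
print('bar top',onz(c,g([(144,175),(200,175),(147,348),(205,348)]),.104).round(4))
print('foot',onz(c,g([(78,50),(268,50),(94,522),(266,520)]),.004).round(4))
E
```

```text
[[-0.063 -0.956 -0.287  0.283]
 [ 0.998 -0.057 -0.029 -0.378]
 [ 0.011 -0.288  0.957  0.435]
 [ 0.     0.     0.     1.   ]]
handle near top [[ 0.4132 -0.3831  0.16  ]
 [ 0.412  -0.362   0.16  ]
 [ 0.4453 -0.3824  0.16  ]
 [ 0.4439 -0.3575  0.16  ]]
bar top [[ 0.3614 -0.3847  0.104 ]
 [ 0.3605 -0.3688  0.104 ]
 [ 0.4139 -0.3812  0.104 ]
 [ 0.4129 -0.364   0.104 ]]
foot [[ 0.3406 -0.4126  0.004 ]
 [ 0.3364 -0.3446  0.004 ]
 [ 0.5298 -0.3997  0.004 ]
 [ 0.525  -0.3303  0.004 ]]
```

```bash
python3 -m handwheel '[[[0.6,0.02,-0.2,0.1],[0.6,0.02,-0.6,0],[0.57,0,-0.8,0],[0,0,-0.8,0],[0,0,-0.6,0],[0,0,-0.4,0],[0,0,0,0]]]'
```

```text
time_s: 2.7
tcp_pos: [0.4409, -0.369, 0.1372]
eef_rot: [3.2, 89.5, 98.4]
contact_force: [0.2, -0.2, 0.2]
gripper_width: 0.087
```

```bash
python3 -m handwheel '[[[-0.18,-0.05,-0.3,-0.2],[0,0,-0.3,0],[0,0,0,0]]]'
```

```text
time_s: 3.0
tcp_pos: [0.4348, -0.3711, 0.1128]
eef_rot: [-7.6, 89.6, 86.7]
contact_force: [-1.5, 0.1, -0.9]
gripper_width: 0.0869
```

```bash
python3 -m handwheel '[[[-0.03,0,0,0],[0,0,0,0],[0,0,0,0],[0,0,0,0],[0,0,0,0]]]' 10 45;python3 -m handwheel '[[[0,0,0,0],[0,0,0,0]]]'
```

```text
time_s: 3.5
tcp_pos: [0.4347, -0.372, 0.1153]
eef_rot: [-44.6, 89.6, 49.7]
contact_force: [-0.2, -0.0, 0.2]
gripper_width: 0.0525
time_s: 3.7
tcp_pos: [0.4349, -0.3721, 0.1157]
eef_rot: [-50.7, 89.6, 43.7]
contact_force: [0.2, 0.3, -0.6]
gripper_width: 0.0367
```

```bash
python3 -m handwheel '[[[0,0,0,0],[0,0,0,0],[0,0,0,0],[0,0,0,0]]]'
```

```text
time_s: 4.1
tcp_pos: [0.4349, -0.3722, 0.1158]
eef_rot: [-52.2, 89.6, 42.1]
contact_force: [0.4, -1.1, 0.1]
gripper_width: 0.0212
```

```bash
python3 -m handwheel '[[[0,0,0.3,0],[0,0,0.5,0],[0,0,0.6,0],[0,0,0.6,0],[0,0,0.5,0],[0,0,0,0]]]'; python3 - <<'E'
from h import *
c0=np.array([.5563,-.0239]);t=np.radians(3.4);R=np.array([[np.cos(t),-np.sin(t)],[np.sin(t),np.cos(t)]])
st=lambda X:((np.array(X)[:,:2]-c0)@R*1000).round(1)
im,c=load('wrist0.png')
print('corners',st(onz(c,[(310+48/3,88/3),(310+713/3,46/3),(336,265)],.07)))
print('rej',st(onz(c,[(310+x/3,130+y/3) for x,y in [(220,98),(381,138),(520,80),(190,270),(362,252),(513,242)]],.069)))
print('cap top',st(onz(c,[(310+x/3,y/3) for x,y in [(175,200),(650,168)]],.1)))
im,c=load('scene0.png')
print('scene corners',st(onz(c,[(165+x/3,105+y/3) for x,y in [(221,386),(543,461),(609,277)]],.07)))
print('rej',st(onz(c,[(165+x/3,105+y/3) for x,y in [(408,373),(456,328),(454,283),(487,405),(508,345),(529,298)]],.069)))
print('cap',st(onz(c,[(165+x/3,105+y/3) for x,y in [(280,335)]],.1)))
im,c=load('side0.png')
print('side corners',st(onz(c,[(245+x/5,165+y/5) for x,y in [(250,478),(648,370),(120,178),(448,107)]],.07)))
print('rej',st(onz(c,[(245+x/5,165+y/5) for x,y in [(447,240),(330,247),(255,287),(418,172),(312,197),(212,222)]],.069)))
print('cap',st(onz(c,[(245+x/5,165+y/5) for x,y in [(295,350),(556,287)]],.1)))
E
```

```text
time_s: 4.7
tcp_pos: [0.4322, -0.3705, 0.22]
eef_rot: [-1.2, 89.5, 93.1]
contact_force: [0.4, 0.5, -3.0]
gripper_width: 0.0214
corners [[ 104.  -129.5]
 [-103.8 -130.5]
 [ 105.3  118.7]]
rej [[ 49.9   0.5]
 [ -8.   18.3]
 [-56.1   0.1]
 [ 60.9  65. ]
 [ -3.3  61.6]
 [-59.6  61.1]]
cap top [[ 69.5 -91.4]
 [-69.  -92.7]]
scene corners [[ 107.5 -125.3]
 [ 105.2  121.7]
 [-102.5  118.5]]
rej [[ 50.7   1.3]
 [ -7.7  20. ]
 [-57.7   1.8]
 [ 64.1  67.5]
 [ -1.9  63.8]
 [-59.   64.1]]
cap [[ 71.9 -90.9]]
side corners [[-109.4 -143.8]
 [ 100.1 -139.4]
 [ -98.8  110.3]
 [  98.3  112.5]]
rej [[ 48.7  -4.2]
 [-11.8  11.8]
 [-60.2  -6.8]
 [ 58.   59.5]
 [ -5.3  57.8]
 [-63.5  55. ]]
cap [[-70.3 -97.5]
 [ 67.7 -96.9]]
```

```bash
python3 -m handwheel '[[[0.3,0.95,0,-0.1],[0.3,0.95,0,0],[0.3,0.95,0,0],[0.3,0.95,0,0],[0.3,0.95,0,0],[0.3,0.95,0,0],[0.3,0.95,0,0],[0,0,0,0]]]'; python3 - <<'E'
from h import *
im,c=load('side0.png')
o,D=ray(c,[(250+x/6,280+y/6) for x,y in [(230,405),(505,318),(160,345),(155,270)]])
n=np.array([-np.sin(np.radians(4.2)),np.cos(np.radians(4.2)),0]);p=np.array([.433,-.3715,0])
for off in (0,-.002,-.008):
  s=((p+off*n-o)@n)/(D@n); print((o+D*s[:,None]).round(4))
E
```

```text
time_s: 5.5
tcp_pos: [0.5133, -0.0943, 0.2155]
eef_rot: [27.1, 89.2, 120.5]
contact_force: [0.1, -0.0, -1.9]
gripper_width: 0.0217
[[ 0.3855 -0.375   0.0305]
 [ 0.4857 -0.3676  0.0292]
 [ 0.3631 -0.3766  0.0726]
 [ 0.3632 -0.3766  0.1096]]
[[ 0.3851 -0.377   0.0333]
 [ 0.4849 -0.3697  0.032 ]
 [ 0.3627 -0.3787  0.0752]
 [ 0.3628 -0.3787  0.1121]]
[[ 0.3837 -0.3831  0.0416]
 [ 0.4825 -0.3759  0.0403]
 [ 0.3616 -0.3848  0.0831]
 [ 0.3617 -0.3848  0.1196]]
```

```bash
python3 -m handwheel '[[[0.15,0.4,-0.2,0],[0,0.15,-0.4,0],[0,0,-0.4,0],[0,0,-0.25,0],[0,0,0,0]]]'
```

```text
time_s: 6.0
tcp_pos: [0.517, -0.07, 0.1612]
eef_rot: [41.0, 89.1, 134.6]
contact_force: [-0.3, -0.2, -1.8]
gripper_width: 0.022
```

```bash
python3 -m handwheel '[[[0,0,-0.1,0],[0,0,-0.1,0],[0,0,-0.05,0],[0,0,0,0]]]'; python3 -m handwheel '[[[0,0,-0.05,0],[0,0,0,0]]]'; python3 -m handwheel '[[[0,0,-0.05,0],[0,0,0,0]]]'
```

```text
time_s: 6.4
tcp_pos: [0.5173, -0.0711, 0.1516]
eef_rot: [38.7, 89.1, 132.2]
contact_force: [0.6, -0.2, -2.5]
gripper_width: 0.0219
time_s: 6.6
tcp_pos: [0.5176, -0.0712, 0.15]
eef_rot: [35.3, 89.1, 128.7]
contact_force: [-0.7, 0.9, -2.5]
gripper_width: 0.0219
time_s: 6.8
tcp_pos: [0.5179, -0.0711, 0.1482]
eef_rot: [32.9, 89.2, 126.3]
contact_force: [0.2, -0.8, -3.1]
gripper_width: 0.0219
```

```bash
python3 - <<'E'
from h import *
s=readout.get_state();print(s['contact_force'],s['moment'],s['tcp_pos'])
im,c=cap('side','s1.png'); cv2.imwrite('pics/s1z.png',cv2.resize(im[90:280,220:430],None,fx=3.5,fy=3.5,interpolation=cv2.INTER_CUBIC))
E
```

```text
[ 0.19812893 -0.8404518  -3.05168598] [-0.07038399 -0.15138024  0.00651011] [ 0.51787934 -0.07113366  0.14817171]
```

View pics/s1z.png

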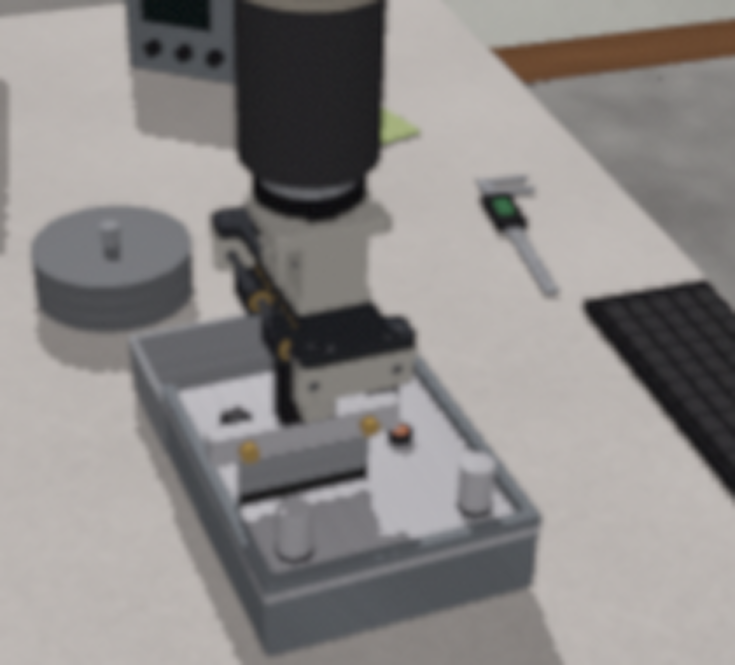

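```bash
python3 -m handwheel '[[[0,0,-0.04,0],[0,0,0,0]]]'; python3 -m handwheel '[[[0,0,-0.04,0],[0,0,0,0]]]';
```

```text
time_s: 7.05
tcp_pos: [0.5181, -0.0711, 0.1467]
eef_rot: [31.6, 89.2, 125.1]
contact_force: [-0.1, 0.1, -3.5]
gripper_width: 0.0219
time_s: 7.25
tcp_pos: [0.5181, -0.0711, 0.145]
eef_rot: [31.4, 89.2, 124.9]
contact_force: [-0.7, -0.5, -3.8]
gripper_width: 0.0221
```

```bash
python3 -m handwheel '[[[0,0,-0.03,0],[0,0,0,0]]]'
```

```text
time_s: 7.45
tcp_pos: [0.5181, -0.0711, 0.1437]
eef_rot: [31.5, 89.2, 125.0]
contact_force: [0.1, 0.6, -2.7]
gripper_width: 0.0215
```

```bash
python3 -m handwheel '[[[0,0,-0.03,0],[0,0,0,0]]]'
```

```text
time_s: 7.65
tcp_pos: [0.5181, -0.0711, 0.1423]
eef_rot: [31.8, 89.2, 125.3]
contact_force: [-0.2, 0.6, -2.4]
gripper_width: 0.0216
```

```bash
python3 -m handwheel '[[[0,0,-0.03,0],[0,0,0,0]]]'
```

```text
time_s: 7.85
tcp_pos: [0.5181, -0.0711, 0.1411]
eef_rot: [31.4, 89.2, 124.9]
contact_force: [-0.3, -0.7, -3.5]
gripper_width: 0.0217
```

```bash
python3 -m handwheel '[[[0,0,-0.03,0],[0,0,0,0]]]'
```

```text
time_s: 8.05
tcp_pos: [0.5183, -0.0712, 0.1402]
eef_rot: [30.8, 89.2, 124.3]
contact_force: [-2.1, 1.1, 1.1]
gripper_width: 0.0219
```

```bash
python3 -m handwheel '[[[0,0,-0.03,0],[0,0,0,0]]]'
```

```text
time_s: 8.25
tcp_pos: [0.5182, -0.0712, 0.1397]
eef_rot: [30.1, 89.2, 123.6]
contact_force: [-2.2, 0.8, 3.1]
gripper_width: 0.0217
```

```bash
python3 -m handwheel '[[[0,0,-0.03,0],[0,0,0,0]]]'
```

```text
time_s: 8.45
tcp_pos: [0.5182, -0.0712, 0.1392]
eef_rot: [28.9, 89.2, 122.4]
contact_force: [-3.8, 0.8, 4.6]
gripper_width: 0.0217
```

```bash
python3 -m handwheel '[[[-0.01,0.25,0,0],[-0.02,0.35,0,0],[-0.02,0.35,0,0]]]'
```

```text
time_s: 8.75
tcp_pos: [0.5176, -0.0328, 0.1399]
eef_rot: [17.6, 89.4, 111.0]
contact_force: [0.3, -1.6, 1.0]
gripper_width: 0.022
```

```bash
python3 -m handwheel '[[[-0.03,0.4,-0.02,0],[-0.03,0.4,-0.01,0],[-0.03,0.4,0,0]]]'
```

```text
time_s: 9.05
tcp_pos: [0.5153, 0.0187, 0.1396]
eef_rot: [-1.1, 89.4, 92.3]
contact_force: [1.2, -2.2, 2.4]
gripper_width: 0.0218
```

```bash
python3 -m handwheel '[[[-0.05,0.45,-0.01,0],[-0.04,0.45,-0.01,0],[-0.03,0.4,0,0]]]'
```

```text
time_s: 9.35
tcp_pos: [0.511, 0.0746, 0.1396]
eef_rot: [-19.8, 89.5, 73.8]
contact_force: [0.3, -3.0, 1.9]
gripper_width: 0.0221
```

```bash
python3 -m handwheel '[[[-0.03,0.4,0,0],[-0.03,0.35,0,0],[0,0.1,0,0]]]'; python3 - <<'E'
from h import *
im,c=cap('scene','c1.png'); cv2.imwrite('pics/c1z.png',cv2.resize(im[130:330,200:430],None,fx=3.4,fy=3,interpolation=cv2.INTER_CUBIC))
E
```

```text
time_s: 9.65
tcp_pos: [0.5075, 0.1136, 0.1388]
eef_rot: [-17.2, 89.5, 76.5]
contact_force: [0.7, -0.3, -2.9]
gripper_width: 0.022
```

View pics/c1z.png

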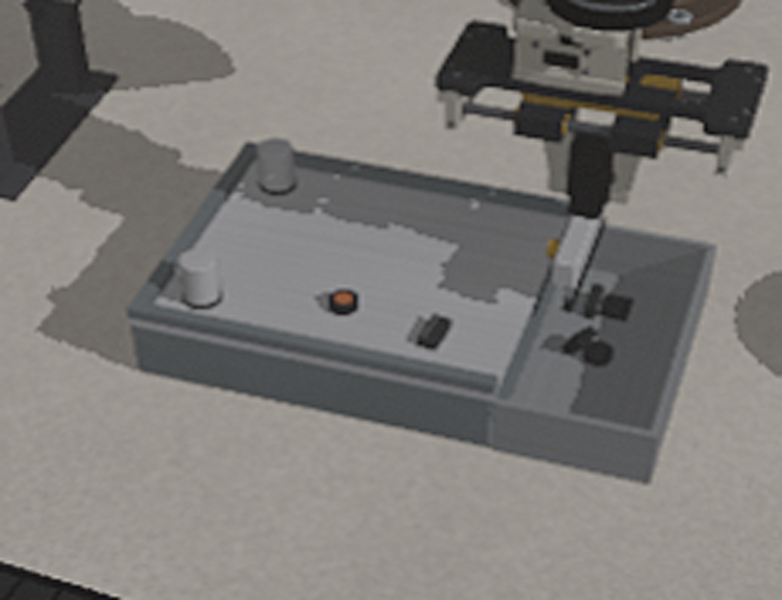

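```bash
python3 -m handwheel '[[[0,0,0.5,0],[0.1,-0.3,0.5,0],[0.4,-0.75,0,0],[0.4,-0.75,0,0],[0.4,-0.75,0,0],[0.4,-0.75,0,0],[0.4,-0.75,0,0],[0.1,-0.3,0,0]]]'
```

```text
time_s: 10.5
tcp_pos: [0.5948, -0.0646, 0.1764]
eef_rot: [17.4, 89.4, 111.4]
contact_force: [-1.0, -0.1, -3.4]
gripper_width: 0.0218
```

```bash
python3 -m handwheel '[[[0,0,0,0]]]'
```

```text
time_s: 10.6
tcp_pos: [0.5947, -0.0663, 0.1754]
eef_rot: [25.7, 89.4, 119.5]
contact_force: [0.3, 0.0, -3.9]
gripper_width: 0.0217
```

```bash
python3 -m handwheel '[[[0.12,0.05,-0.3,0],[0,0,-0.3,0],[0,0,-0.15,0],[0,0,0,0],[0,0,0,0]]]'
```

```text
time_s: 11.1
tcp_pos: [0.5976, -0.0616, 0.1408]
eef_rot: [37.7, 89.2, 131.6]
contact_force: [0.0, -0.7, -1.5]
gripper_width: 0.0217
```

```bash
python3 -m handwheel '[[[0,0,-0.04,0],[0,0,0,0]]]'
```

```text
time_s: 11.3
tcp_pos: [0.5976, -0.0613, 0.1403]
eef_rot: [37.7, 89.3, 131.7]
contact_force: [-1.0, -0.5, 0.6]
gripper_width: 0.0217
```

```bash
python3 -m handwheel '[[[-0.01,0.25,-0.03,0],[-0.02,0.35,-0.01,0],[-0.02,0.35,0,0]]]'
```

```text
time_s: 11.6
tcp_pos: [0.5968, -0.0226, 0.1405]
eef_rot: [20.7, 89.4, 114.6]
contact_force: [0.9, -1.5, -2.9]
gripper_width: 0.0221
```

```bash
python3 -m handwheel '[[[-0.03,0.4,-0.01,0],[-0.03,0.4,-0.01,0],[-0.03,0.4,0,0]]]'
```

```text
time_s: 11.9
tcp_pos: [0.5932, 0.0304, 0.1401]
eef_rot: [13.2, 89.4, 107.1]
contact_force: [-0.2, -1.5, -1.0]
gripper_width: 0.0218
```

```bash
python3 -m handwheel '[[[-0.04,0.4,-0.01,0],[-0.04,0.4,-0.01,0],[-0.03,0.4,0,0]]]'
```

```text
time_s: 12.2
tcp_pos: [0.5886, 0.0842, 0.14]
eef_rot: [3.6, 89.5, 97.7]
contact_force: [1.1, -1.3, -0.4]
gripper_width: 0.0221
```

```bash
python3 -m handwheel '[[[-0.03,0.4,0,0],[-0.02,0.3,0,0],[0,0.1,0,0],[0,0,0,0]]]'; python3 - <<'E'
from h import *
im,c=cap('scene','c2.png'); cv2.imwrite('pics/c2z.png',cv2.resize(im[130:330,200:430],None,fx=3.4,fy=3,interpolation=cv2.INTER_CUBIC))
E
```

```text
time_s: 12.6
tcp_pos: [0.5849, 0.1229, 0.1388]
eef_rot: [14.4, 89.4, 108.6]
contact_force: [-0.4, -0.4, -2.8]
gripper_width: 0.0218
```

View pics/c2z.png

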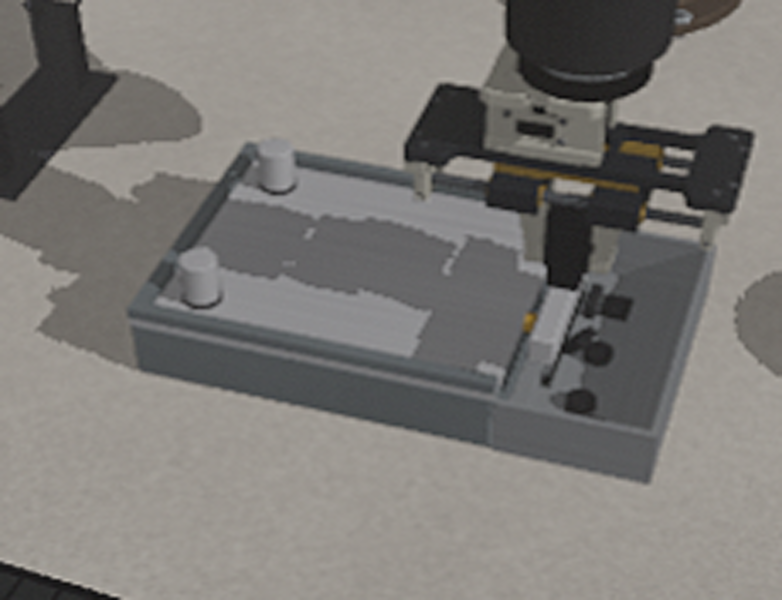

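```bash
python3 -m handwheel '[[[0,0,0.6,0],[0,0,0.7,0],[-0.25,-0.8,0.7,0],[-0.25,-0.8,0,0],[-0.25,-0.8,0,0],[-0.25,-0.8,0,0],[-0.25,-0.8,0,0],[0,-0.4,0,0]]]'; python3 - <<'E'
from h import *
im,c=cap('scene','c3.png'); cv2.imwrite('pics/c3z.png',cv2.resize(im[130:330,200:430],None,fx=3.4,fy=3,interpolation=cv2.INTER_CUBIC))
im,c=cap('side','s3.png'); cv2.imwrite('pics/s3z.png',cv2.resize(im[150:280,230:390],None,fx=4.5,fy=4.5,interpolation=cv2.INTER_CUBIC))
E
```

```text
time_s: 13.45
tcp_pos: [0.5306, -0.0625, 0.2196]
eef_rot: [37.4, 89.4, 131.5]
contact_force: [0.6, -0.0, -2.0]
gripper_width: 0.0218
```

View pics/c3z.png

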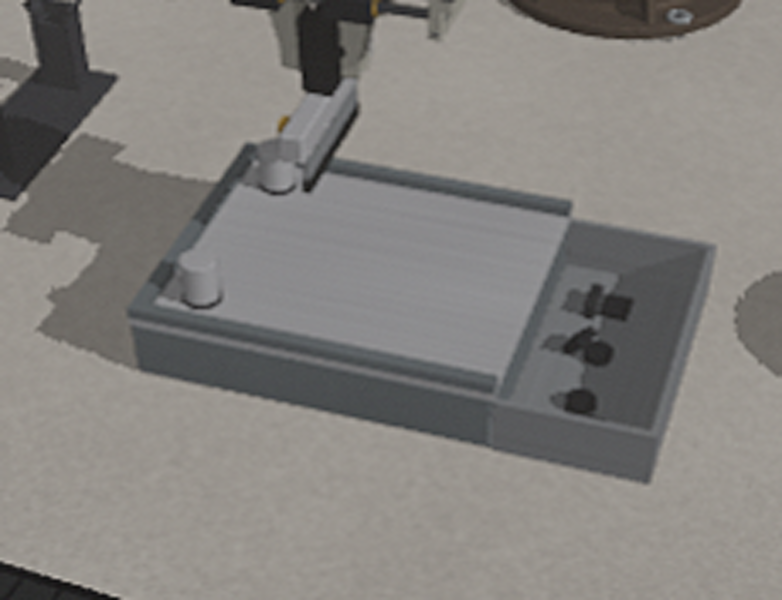

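View pics/s3z.png

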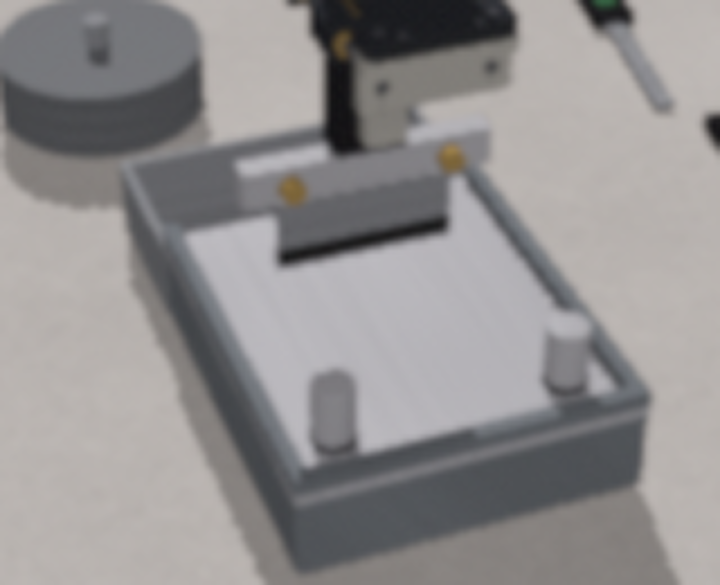

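```bash
python3 - <<'E'
from h import *
im,c=load('c3.png'); z=im[195:295,335:420]; z=np.clip(z.astype(float)*1.8,0,255).astype(np.uint8); cv2.imwrite('pics/c3b.png',cv2.resize(z,None,fx=6,fy=6,interpolation=cv2.INTER_CUBIC))
E
```

```text
(no output)
```

View pics/c3b.png

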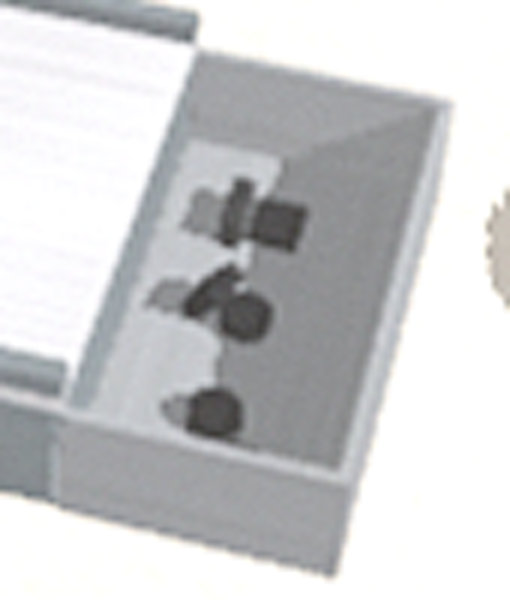

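```bash
python3 - <<'E'
from h import *
im,c=cap('wrist','w4.png')
E
```

```text
(no output)
```

View pics/w4.png

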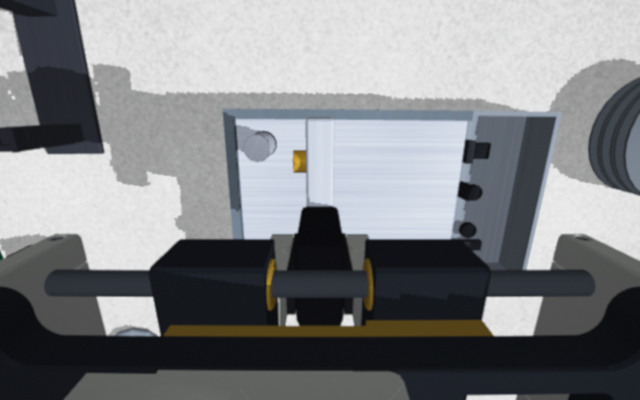

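```bash
python3 -m handwheel '[[[-0.28,-0.9,0,0],[-0.28,-0.9,0,0],[-0.28,-0.9,0,0],[-0.28,-0.9,0,0],[-0.28,-0.9,0,0],[-0.28,-0.9,0,0],[-0.28,-0.9,0,0],[0,0,0,0]]]'; python3 -m handwheel '[[[0,0,0,0]]]'
```

```text
time_s: 14.4
tcp_pos: [0.4525, -0.3179, 0.2183]
eef_rot: [30.3, 89.3, 124.7]
contact_force: [-0.5, 1.1, -2.6]
gripper_width: 0.0221
time_s: 14.5
tcp_pos: [0.4523, -0.3183, 0.2179]
eef_rot: [31.1, 89.3, 125.4]
contact_force: [-0.2, 0.5, -3.0]
gripper_width: 0.0219
```

```bash
python3 -m handwheel '[[[-0.2,-0.65,0,0],[-0.2,-0.65,0,0],[0,0,0,0],[0,0,0,0]]]'
```

```text
time_s: 14.9
tcp_pos: [0.4383, -0.3683, 0.2172]
eef_rot: [28.8, 89.2, 123.2]
contact_force: [0.5, 0.4, -3.1]
gripper_width: 0.0217
```

```bash
python3 -m handwheel '[[[-0.09,-0.1,-0.4,0],[0,0,-0.6,0],[0,0,-0.4,0],[0,0,-0.1,0],[0,0,0,0]]]';  python3 - <<'E'
from h import *
im,c=cap('side','s5.png'); cv2.imwrite('pics/s5z.png',cv2.resize(im[270:380,250:370],None,fx=6,fy=5.4,interpolation=cv2.INTER_CUBIC))
im,c=cap('scene','c5.png'); cv2.imwrite('pics/c5z.png',cv2.resize(im[100:210,160:270],None,fx=6,fy=5.4,interpolation=cv2.INTER_CUBIC))
E
```

```text
time_s: 15.4
tcp_pos: [0.4381, -0.3674, 0.1567]
eef_rot: [19.1, 89.3, 113.9]
contact_force: [0.1, 0.5, -2.1]
gripper_width: 0.0219
```

View pics/s5z.png

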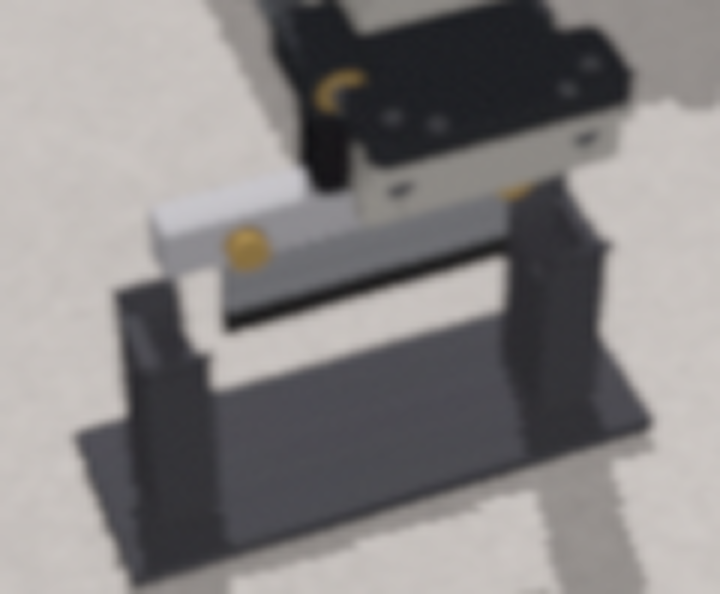

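View pics/c5z.png

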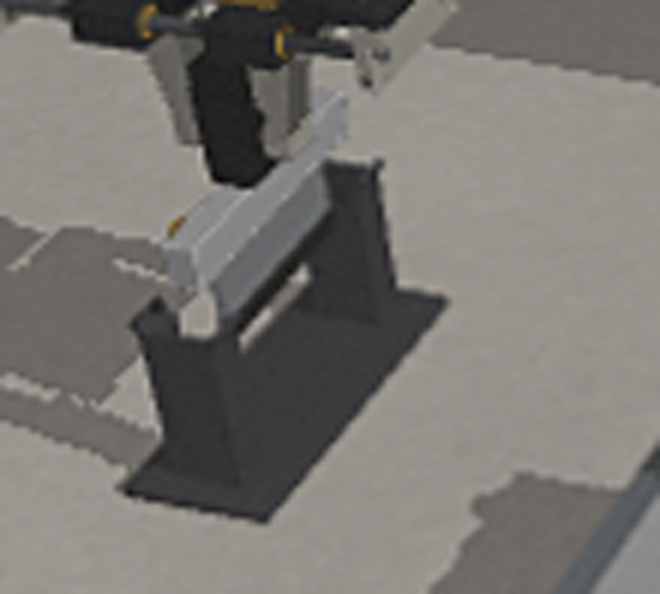

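```bash
python3 -m handwheel '[[[-0.08,-0.12,0,-0.1],[0,0,0,0],[0,0,0,0]]]'
```

```text
time_s: 15.8
tcp_pos: [0.4364, -0.3733, 0.16]
eef_rot: [-4.8, 89.5, 89.5]
contact_force: [0.5, -0.6, -2.7]
gripper_width: 0.0218
```

```bash
python3 -m handwheel '[[[-0.04,0.03,-0.3,0],[0,0,-0.3,0],[0,0,0,0]]]'
```

```text
time_s: 16.1
tcp_pos: [0.4345, -0.3722, 0.1345]
eef_rot: [-14.0, 89.5, 80.3]
contact_force: [-0.5, -0.3, -3.6]
gripper_width: 0.0217
```

Spot on (0.4345, −0.3722, yaw 94.3). Lower into the notches.

```bash
python3 -m handwheel '[[[0,0,-0.15,0],[0,0,-0.15,0],[0,0,0,0]]]'
```

```text
time_s: 16.4
tcp_pos: [0.4341, -0.3721, 0.1205]
eef_rot: [-1.8, 89.5, 92.4]
contact_force: [-0.2, -0.6, -2.7]
gripper_width: 0.0218
```

```bash
python3 -m handwheel '[[[0,0,-0.08,0],[0,0,0,0]]]'
```

```text
time_s: 16.6
tcp_pos: [0.4342, -0.3721, 0.1169]
eef_rot: [-0.1, 89.5, 94.1]
contact_force: [-0.2, -0.4, -3.9]
gripper_width: 0.0215
```

```bash
python3 -m handwheel '[[[0,0,-0.04,0],[0,0,0,0]]]'
```

```text
time_s: 16.8
tcp_pos: [0.4347, -0.3727, 0.1163]
eef_rot: [-8.9, 89.6, 85.4]
contact_force: [-0.4, -0.8, -3.2]
gripper_width: 0.0216
```

```bash
python3 -m handwheel '[[[0,0,-0.03,0],[0,0,0,0]]]'
```

```text
time_s: 17.0
tcp_pos: [0.4349, -0.3729, 0.1162]
eef_rot: [-18.7, 89.6, 75.6]
contact_force: [0.2, -0.7, -2.3]
gripper_width: 0.0215
```

```bash
python3 -m handwheel '[[[0,0,-0.05,0],[0,0,0,0]]]'; python3 - <<'E'
from h import *
im,c=cap('side','s6.png'); cv2.imwrite('pics/s6z.png',cv2.resize(im[270:380,250:370],None,fx=6,fy=5.4,interpolation=cv2.INTER_CUBIC))
E
```

```text
time_s: 17.2
tcp_pos: [0.4352, -0.3732, 0.1163]
eef_rot: [-33.8, 89.6, 60.5]
contact_force: [-0.3, 0.1, -3.4]
gripper_width: 0.022
```

View pics/s6z.png

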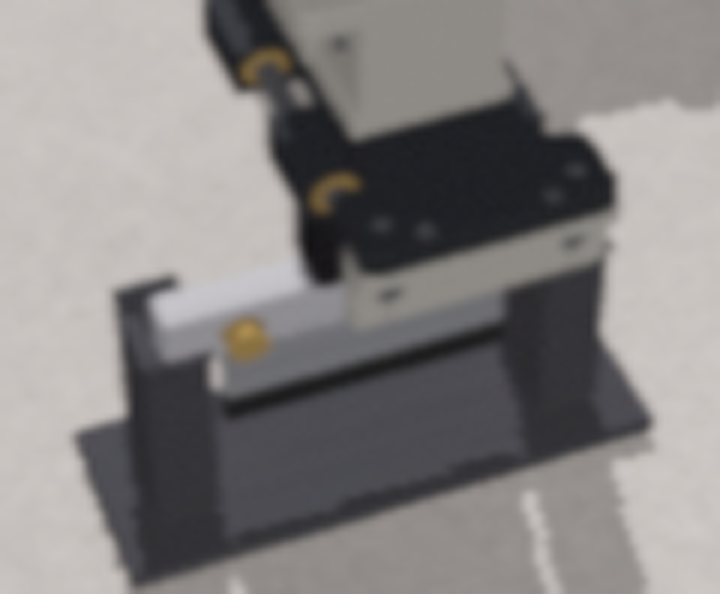

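```bash
python3 -m handwheel '[[[0,0,0,0],[0,0,0,0],[0,0,0,0],[0,0,0,0],[0,0,0,0],[0,0,0,0],[0,0,0,0],[0,0,0,0]]]' 87; python3 -m handwheel '[[[0,0,0,0],[0,0,0,0],[0,0,0,0]]]'
```

```text
time_s: 18.05
tcp_pos: [0.4359, -0.3737, 0.1158]
eef_rot: [-41.0, 89.7, 53.4]
contact_force: [-0.7, -0.3, -0.7]
gripper_width: 0.0801
time_s: 18.35
tcp_pos: [0.4358, -0.3737, 0.1158]
eef_rot: [-41.5, 89.7, 52.9]
contact_force: [0.4, 0.2, 0.2]
gripper_width: 0.0869
```

```bash
python3 -m handwheel '[[[0,0,0.4,0],[0,0,0.7,0],[0,0,0.9,0],[0,0,0.9,0],[-0.3,0,0.7,0],[-0.7,0,0.3,0],[-0.5,0,0,0],[0,0,0,0]]]'; python3 - <<'E'
from h import *
im,c=cap('side','s7.png'); cv2.imwrite('pics/s7z.png',cv2.resize(im[150:380,230:400],None,fx=3.5,fy=2.6,interpolation=cv2.INTER_CUBIC)); cv2.imwrite('pics/s7s.png',cv2.resize(im[280:380,250:370],None,fx=6,fy=6,interpolation=cv2.INTER_CUBIC))
im,c=cap('scene','c7.png'); cv2.imwrite('pics/c7z.png',cv2.resize(im[100:300,160:430],None,fx=2.9,fy=2.9,interpolation=cv2.INTER_CUBIC))
cap('wrist','w7.png')
E
```

```text
time_s: 19.15
tcp_pos: [0.372, -0.3726, 0.2761]
eef_rot: [-9.6, 89.7, 84.8]
contact_force: [0.1, 0.6, 0.9]
gripper_width: 0.087
```

View pics/s7s.png

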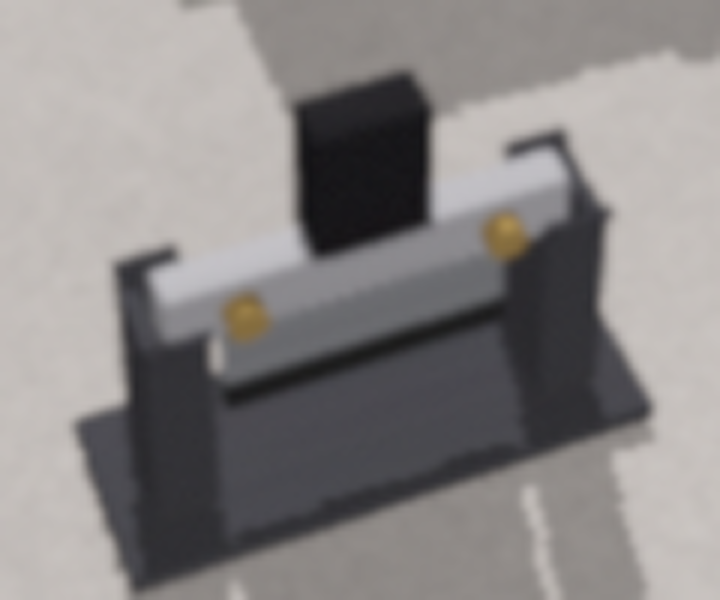

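View pics/c7z.png

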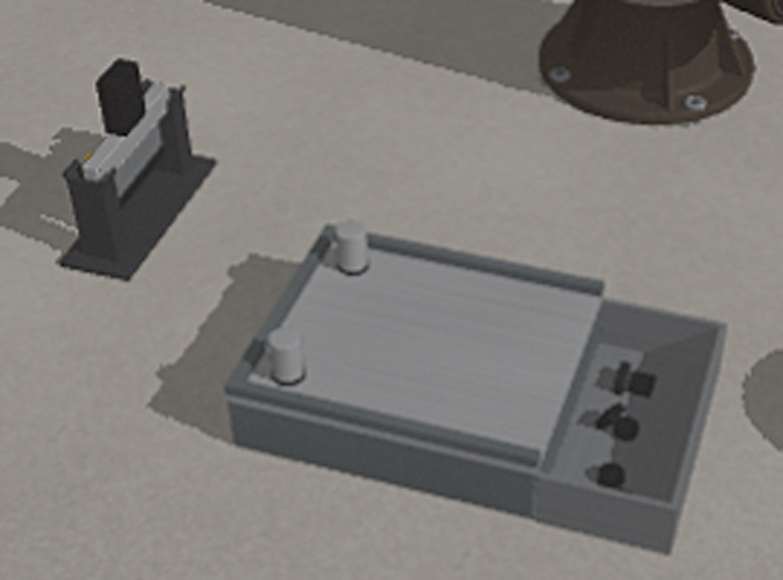

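View pics/w7.png

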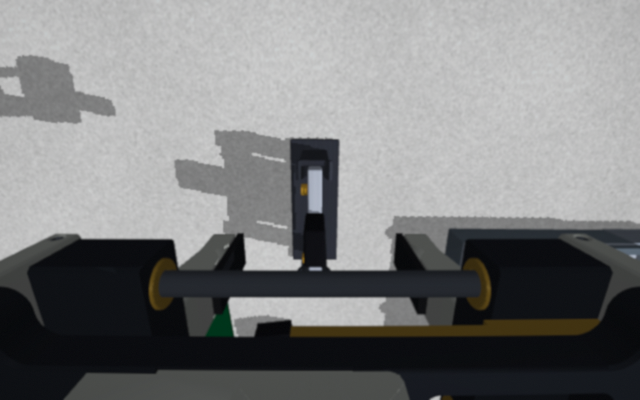

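```bash
python3 - <<'E'
from h import *
c0=np.array([.5563,-.0239]);t=np.radians(3.4);R=np.array([[np.cos(t),-np.sin(t)],[np.sin(t),np.cos(t)]])
im,c=load('w4.png')
for z in (.013,.04):print(((onz(c,[(470,150),(484,150),(463,187),(474,192),(468,230),(468,244)],z)[:,:2]-c0)@R*1000).round(0).tolist())
cv2.imwrite('pics/w4z.png',cv2.resize(np.clip(im[100:270,420:580].astype(float)*1.6,0,255).astype(np.uint8),None,fx=4.5,fy=3.5,interpolation=cv2.INTER_CUBIC))
E
```

```text
[[-59.0, 150.0], [-59.0, 168.0], [-12.0, 149.0], [-6.0, 164.0], [46.0, 164.0], [67.0, 167.0]]
[[-62.0, 137.0], [-63.0, 153.0], [-19.0, 135.0], [-13.0, 149.0], [35.0, 149.0], [54.0, 152.0]]
```

View pics/w4z.png

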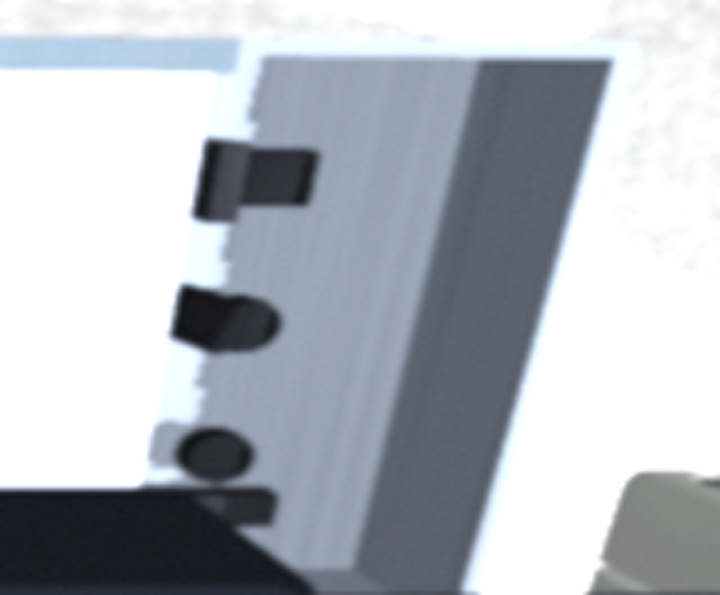

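```bash
python3 -c "
from plant import close_job,readout
print(readout.get_state()['time_s']); print(close_job())"
```

```text
19.3
the job is handed in; nothing more can be done
None
```

I swept all six rejects into the bin, hung the scraper back in its stand and handed the job in at 19.3 s. No verdict is reported.

**What I did:** I gripped the scraper across its handle and felt for the plate with small steps down. The blade touched at TCP z ≈ 0.141 m, so its edge sits about 45 mm below the scraper's origin. The press peaked at about 7–8 N at touchdown and read roughly 0–6 N while sweeping. Two lanes, one on each side of the plate's centre, cleared everything.

**Last checks:**
- **Rejects:** the plate is bare, and all six parts can be made out in the bin. The sixth, a relay, is partly hidden behind the bin's +x wall in the scene view. I confirmed it only in the wrist picture taken before the scraper went back.
- **Scraper:** in the side picture it lies within about a pixel of where it hung at the start, upright.
- **Capacitors:** both are standing, and by eye they have not moved. I did not re-measure their positions.
- **Robot:** the gripper is open and clear, with contact force near zero.

**What disagreed:**
- The side camera placed the station about 5–8 mm off along y from the wrist and scene cameras; I used the latter two.
- During the second lane the force reading fell almost to the scraper's own weight at one point, so the lip was pressing very lightly there. The parts were still swept.
- On reseating, the force still read about 3 N and the height was 0.5 mm above the first grasp. I took the scraper as seated from the picture, and the view after release agreed.

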